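# Cap the icing bottle in its warmer and bring it to the board

### The arm

A 7-joint arm with a two-finger parallel gripper is mounted at the origin on a cart in front of the work surface, level with it; the furniture and walls round the work are solid. World frame = base frame: x ahead of the robot, y to its left, z up, the work surface at z = 0. Lengths are in m, angles in rad, forces in N, time in s.
With the tool pointing down it reaches from about 0.425 to 0.875 m from the base axis. Payload 4.7 kg.
Tool frame: the origin (TCP) lies midway between the tips of the shut fingers; the grasp point (between the pads) lies 19 mm behind it; z points along the fingers, y is the line along which they close (so a half turn about z gives the same grasp; the last joint's range is limited). The gripper opens to 87 mm and grips with 3 to 60 N. Pads are 19 mm wide; open, the fingers measure 117 mm over their backs; the gripper's body (75 mm by 190 mm) begins 51 mm behind the grasp point.
Start: joints at [1.122, 0.321, -0.07, 1.45, 0.023, 1.371, -0.057], TCP at [0.29, -0.582, 0.185] pointing down, gripper open.
Joint ranges: [-2.86, 2.86], [-0.3, 2.09], [-1.38, 1.24], [0.06, 2.45], [-1.56, 4.7], [0.09, 2.05], [-2.69, 2.69]. Speed limits (rad/s): [2.57, 2.57, 3.14, 3.14, 3.14, 3.14, 3.14].

### API

Orientations are given as a rotation vector (axis times angle).
In Python, from bench import monitor, cams, workorder gives the robot as it stands.
- The arm moves only by the tool move_arm, never from a script. Its arguments are lists of equal length, an entry for each row: "slide": the shift along the tool's x, y, z in cm, a list of three; "roll": the turn about the tool's z in rad. In form: {"slide": [[dx, dy, dz], ...], "roll": [roll, ...]}. A call has 1 to 20 rows; each row is the pose to reach, as a shift and turn from the pose commanded when the call began, along the tool's axes at that moment; what a row does not reach only later rows make up. A row lasts 1/10 s, in which the tool goes at most 50 mm and 8.59 degrees, less where a joint would pass 70% of its speed; a pose out of reach is approached as far as the arm can. A call with a gripper value outside its range is refused whole. "gripper" is the finger opening in cm, from 0 to 8.7, set as the call begins (left out, the last holds). The fingers move at their own pace and stop on an object; "squeeze" is the grip in N (left out, the last holds). Time passes only in rows, so rows that repeat a pose let the fingers close. It gives the time, the measured TCP pose, the force, the opening and the grip force at its end, in the units of the state.
- monitor.get_state(): the state, without advancing time (a new reading comes with each control period).
- cams.get_image(name): name is "scene" or "side" or "wrist"; returns the picture (480x640x3 uint8, red, green, blue); there is no depth.
- cams.get_calibration(name): a dict with "mtx" (3x3 intrinsics, pixels), "R" (3x3) and "t" (3): a world point X has camera coordinates R X + t. Camera axes: x right, y down, z forward; pixel columns grow to the right and rows downward; lengths in m; the calibration is good to about 2 mm. The wrist camera is an equidistant fisheye: a pixel r from the principal point sees the ray r / f radians off the axis. A picture is of the moment at which its call begins: read the wrist's pose just before it. get_calibration takes no time and is no camera call; for the wrist camera it gives the pose at the moment of the call.
- workorder.close_job(): hands the job in; it is judged then, once.
The state is a dict: "time": time; "joint_positions": joint angles; "qd": joint speeds; "joint_torque": joint torques, N m; "position": TCP position; "tool_rot": TCP orientation; "ft_force": force on the tool from outside, world axes, zero at the start; "torque": the same for the moment, N m; "grip_width": opening from 0.0 (shut) to 1.0 (fully open); "grip_force": force on a finger pad.
Only numpy, scipy, OpenCV 4.12 (cv2) and the standard library are available. Lean on these libraries where they do the work, as an engineer would, in place of code of your own. Each camera call takes 0.05 s, during which the arm holds its last target. There are 200 camera calls.

### The job

One icing bottle stands open in the bottle warmer: take the larger cap off the slanted drying stand, set it on that bottle's neck, turn it backwards until you feel it drop into the thread, then screw it fully home while the well keeps the bottle from turning. Lift the closed bottle straight out of its well and set it down gently, upright, on the cutting board, and let go. Leave the smaller cap, the other bottles and the sprinkle jar where they are.

Things in the scene. Friction and masses are not known exactly. Their poses are not given: they have to be found in the camera images.
- bottle: the open icing bottle: white plastic, 66 mm square body with rounded edges, the only one with a bare threaded neck; 0.2 to 0.45 kg. Origin: centre of its underside, z up its axis, x and y square to its sides. Shoulder at z = 118 mm, rim at 144 mm. It stands in one of the warmer's wells, which keeps it from turning but for about 3 degrees of play. Later it stands on its own base.
- bottle_rim (a point): centre of the open bottle's rim. The neck is 41 mm across, over its threads 50 mm, its top 4 mm taper to 35 mm. Right-handed three-start thread: each start is open at the top, runs clockwise under a ridge, 0.085 mm down per degree, to an upright stop. The stop also rises 3 mm over the ridge's flat top: a cap lying on the ridges cannot get in by turning clockwise.
- cap: the larger of two grey fluted screw caps: 60 mm across, 29 mm high, 24 mm deep inside, 60 g. Origin: centre of its open underside; z points out of its closed top, x is arbitrary (tilted 30 degrees while on the stand). Three lugs hidden inside fit the thread with 1.5 mm of play all round; how they lie to the thread must be felt. Screwed home, the cap carries the bottle.
- cap_top (a point): centre of the larger cap's top. In the bottle's frame the cap's origin is at z = 133 to 137 mm lying on the thread (tilted: some lugs in); 124 to 126 mm dropped into its start; 120 mm home. Turned backwards (counter-clockwise from above) with a light push it drops 8 to 9 mm after at most 110 degrees; then 60 to 85 clockwise bring it home, 10 more meet the stop. It may be regripped.
- small_cap: the smaller cap, for another bottle: same look, 49 mm across and 19 mm high, on the other peg of the stand (which cap is on which peg varies). Origin: centre of its open underside. Not wanted.
- stand: fixed slanted steel drying stand, 194 mm wide (y), 102 mm deep. Origin: centre of its footprint. Its face slopes 30 degrees, looking up and to -x (the robot), with two pegs (40 mm across, 11 mm high, square to the face, 49 mm either side of the middle along y); a cap sits mouth down over each, its origin 46 mm above the worktop, and comes off square to the face.
- warmer: fixed steel bottle warmer, 126 mm deep (x), 350 mm long (y), 105 mm high, three dials along its front. Origin: centre of its footprint. Three 68 mm square wells, 110 mm apart along its y, floor 22 mm above the worktop, 83 mm deep; only the top 35 mm or so of a bottle's body shows.
- closed_bottle: a bottle like the open one with its cap on, in another well (which one varies), its top 171 mm above the worktop. Origin: centre of its underside. Stays where it is.
- colour_bottle: round squeeze bottle with a tall cap, 62 mm across, 174 mm high, in the remaining well, its top 196 mm above the worktop. Origin: centre of its underside. Stays where it is.
- jar: loose sprinkle jar, 72 mm across, 109 mm high, on the worktop. Origin: centre of its underside. Stays where it is.
- board: pale plastic cutting board lying flat to the right, 315 mm (x) by 234 mm (y), 13 mm thick, empty, fixed. Origin: centre of its underside, at worktop level.

How it is judged:
By the outcome, as a careful person would: the job done as asked, in the order asked, and still so for the second after the job is handed in, with the robot touching nothing.
It also fails if it takes over 67 s, if anything falls off the work surface, if the arm or the gripper's body presses on something with over 40 N, if the wrist force passes 120 N, or if a joint passes its speed limit or range.

## Working session

There is one attempt and no reset: what is moved stays moved. The work goes in short steps, Python scripts to look and compute and a tool call to move; the robot and the scene stay as the last step left them, time stands still between calls to the robot, and variables do not carry over. Pictures are saved under pics/ and viewed, at most 10 in all, crops included, and the job is handed in when it is done.

Besides the shell and the picture viewer there is one more tool, called after "Emit:" in YAML: its name, and indented under it one key for each argument. move_arm: Moves the arm, as the interface text tells. Its arguments: {"type":"object","properties":{"slide":{"type":"array","items":{"type":"array","items":{"type":"number"}}},"roll":{"type":"array","items":{"type":"number"}},"gripper":{"type":"number"},"squeeze":{"type":"number"}},"required":["slide","roll"]}

```bash
ls; mkdir -p pics; python3 - <<'E'
from bench import monitor, cams
import cv2,numpy as np
s=monitor.get_state(); print({k:np.round(v,3).tolist() for k,v in s.items()})
for n in ("scene","side"):
    cv2.imwrite(f"pics/{n}0.png",cams.get_image(n)[:,:,::-1])
for n in ("scene","side","wrist"):
    c=cams.get_calibration(n); print(n,{k:np.round(v,4).tolist() if not isinstance(v,str) else v for k,v in c.items()})
E
```

```text
pics
{'time': 0.0, 'joint_positions': [1.122, 0.322, -0.07, 1.452, 0.023, 1.371, -0.057], 'qd': [0.001, 0.0, 0.001, 0.001, -0.002, -0.001, -0.002], 'joint_torque': [0.0, -49.129, -0.403, -31.252, -0.064, 0.044, 0.0], 'position': [0.29, -0.581, 0.184], 'tool_rot': [-3.056, -0.72, 0.001], 'ft_force': [0.332, -1.193, -0.18], 'torque': [-0.031, -0.016, 0.013], 'grip_force': 0.0, 'grip_width': 1.001}
scene {'mtx': [[514.3504, 0.0, 326.5835], [0.0, 514.3504, 239.5205], [0.0, 0.0, 1.0]], 'R': [[-0.8148, -0.5798, 0.0018], [-0.2524, 0.3518, -0.9014], [0.522, -0.7349, -0.4329]], 't': [0.4026, 0.2597, 1.1887]}
side {'mtx': [[470.4571, 0.0, 313.6668], [0.0, 470.4571, 239.4788], [0.0, 0.0, 1.0]], 'R': [[-0.7168, -0.6972, 0.0116], [-0.5443, 0.549, -0.6343], [0.4358, -0.4609, -0.773]], 't': [0.3526, 0.3615, 1.0707]}
wrist {'mtx': [[371.6483, 0.0, 319.6985], [0.0, 371.6483, 240.8798], [0.0, 0.0, 1.0]], 'R': [[0.445, -0.8955, -0.0016], [-0.8577, -0.4267, 0.2867], [-0.2575, -0.1263, -0.958]], 't': [-0.6485, -0.0343, 0.3912]}
```

View images.

View pics/scene0.png

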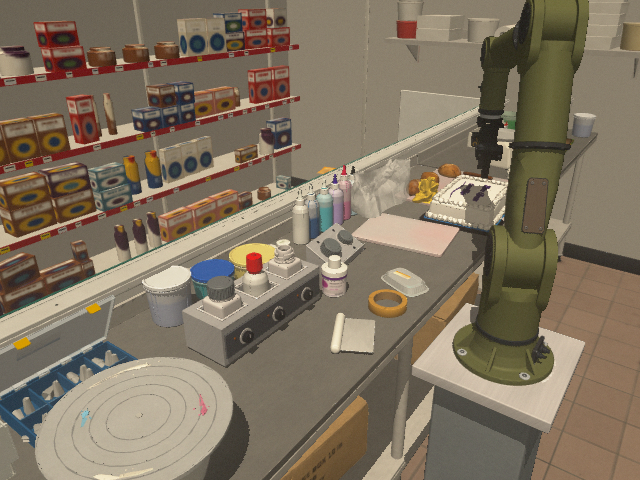

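View pics/side0.png

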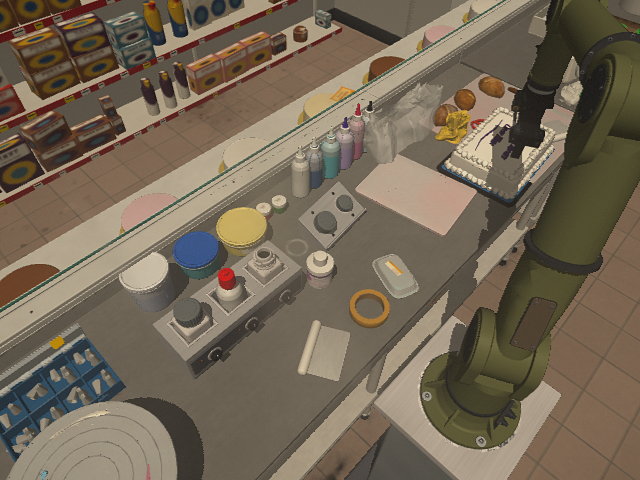

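```bash
cat > h.py <<'E'
from bench import monitor, cams
import cv2,numpy as np
from scipy.spatial.transform import Rotation as Ro
def crop(n,x,y,w,h,s,out):
    im=cams.get_image(n)[y:y+h,x:x+w,::-1]; cv2.imwrite(out,cv2.resize(im,None,fx=s,fy=s,interpolation=cv2.INTER_CUBIC))
def ray(n,u,v):
    c=cams.get_calibration(n);R,t,K=map(np.array,(c['R'],c['t'],c['mtx']))
    p=np.array([(u-K[0,2])/K[0,0],(v-K[1,2])/K[1,1]])
    if n=='wrist':
        r=np.hypot(*p); d=np.r_[p/r*np.sin(r),np.cos(r)]
    else: d=np.r_[p,1]
    return -R.T@t,R.T@d
def at(n,u,v,z):
    o,d=ray(n,u,v); return o+d*(z-o[2])/d[2]
def tri(*obs):
    A=np.zeros((3,3));b=np.zeros(3);L=[]
    for o in obs:
        p,d=ray(*o);d=d/np.linalg.norm(d);M=np.eye(3)-np.outer(d,d);A+=M;b+=M@p;L.append((M,p))
    X=np.linalg.solve(A,b);return X,[np.linalg.norm(M@(X-p)) for M,p in L]
def proj(n,X):
    c=cams.get_calibration(n);R,t,K=map(np.array,(c['R'],c['t'],c['mtx']));p=R@np.array(X)+t
    if n=='wrist':
        r=np.hypot(p[0],p[1]);th=np.arctan2(r,p[2]);return K[0,0]*th*p[:2]/r+K[:2,2]
    return (K@p)[:2]/p[2]
E
python3 - <<'E'
from h import *
crop("side",235,175,140,100,5.7,"pics/a.png")
crop("scene",255,205,120,90,6.6,"pics/b.png")
E
```

```text
(no output)
```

View pics/a.png

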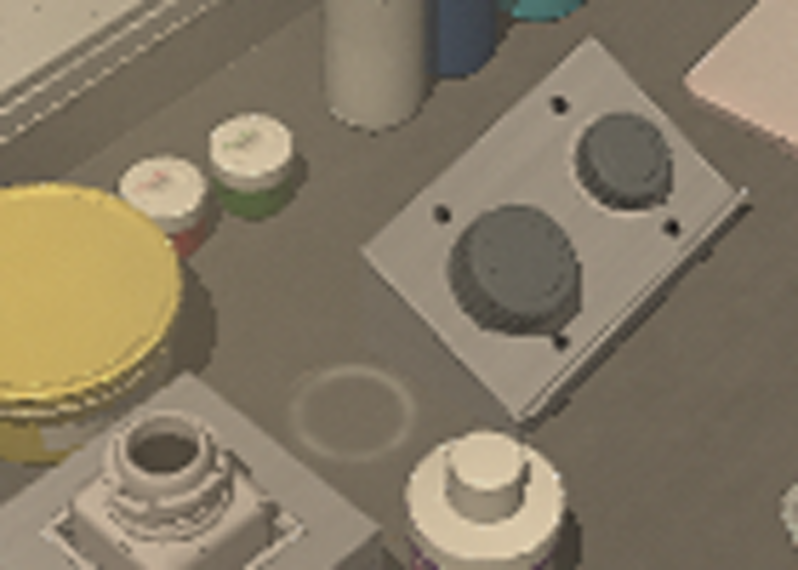

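View pics/b.png

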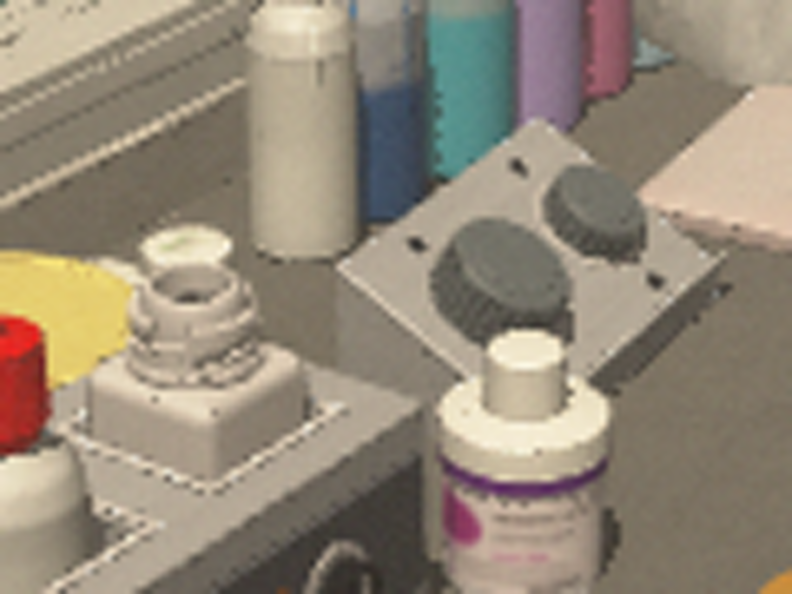

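```bash
python3 - <<'E'
from h import *
S=lambda x,y:("side",235+x/5.7,175+y/5.7)
C=lambda x,y:("scene",255+x/6.6,205+y/6.6)
def show(nm,s,c): 
    X,e=tri(S(*s),C(*c)); print(nm,X.round(4),np.round(e,4)); return X
show("captop",(522,262),(510,264))
show("small top",(627,157),(602,210))
show("rim",(166,448),(193,284))
show("stand L",(362,250),(340,267));show("stand T",(592,38),(540,120));show("stand R",(744,190),(724,256))
print("front bottom B,R at z=.0",at(*S(520,420),.003),at(*S(746,193),.003))
show("warmer corner -y far/near",(380,528),(425,400))
show("jar cap top",(487,455),(527,350))
for z in (.071,):print(at(*S(522,262),z),at(*C(510,264),z))
print("rim z .166",at(*S(166,448),.166),at(*C(193,284),.166))
print("well corners side z.105",[at(*S(*p),.105).round(4) for p in ((303,528),(50,530))])
print("well corners scene z.105",[at(*C(*p),.105).round(4) for p in ((348,405),(210,492))])
print("warmer top front edge, scene full",at("scene",255+425/6.6,205+400/6.6,.105),at("scene",188,335,.105),)
for a,b,c in((165,318,.105),(199,348,.105)):print("warmer side",at("side",a,b,c))
print("board corners z.013",[at("side",*p,.013).round(3) for p in((392,155),(476,182),(440,235),(356,191))])
E
```

```text
captop [ 0.5603 -0.1216  0.0656] [0.0003 0.0003]
small top [ 0.5807 -0.2261  0.0473] [0.0019 0.0019]
rim [0.5388 0.1239 0.1617] [0.0002 0.0002]
stand L [ 0.6196 -0.0708  0.0677] [0.0012 0.0012]
stand T [ 0.6424 -0.2644  0.0649] [0.0011 0.0011]
stand R [ 0.5415 -0.2778  0.013 ] [0.0013 0.0013]
front bottom B,R at z=.0 [ 0.52584194 -0.08605594  0.003     ] [ 0.54587765 -0.28422983  0.003     ]
warmer corner -y far/near [0.4758 0.0599 0.1026] [0.0008 0.0008]
jar cap top [ 0.4716 -0.0043  0.099 ] [0.0015 0.0015]
[ 0.55746997 -0.1179222   0.071     ] [ 0.55374203 -0.1127828   0.071     ]
rim z .166 [0.53626375 0.12602672 0.166     ] [0.53287856 0.13046402 0.166     ]
well corners side z.105 [array([0.4992, 0.085 , 0.105 ]), array([0.5766, 0.1631, 0.105 ])]
well corners scene z.105 [array([0.4946, 0.0843, 0.105 ]), array([0.4954, 0.1688, 0.105 ])]
warmer top front edge, scene full [0.47233955 0.06328173 0.105     ] [0.51654828 0.46613974 0.105     ]
warmer side [0.59667178 0.38083775 0.105     ]
warmer side [0.48138459 0.37190607 0.105     ]
board corners z.013 [array([ 0.638, -0.528,  0.013]), array([ 0.366, -0.615,  0.013]), array([ 0.321, -0.349,  0.013]), array([ 0.612, -0.313,  0.013])]
```

```bash
cat >> h.py <<'E'
def slide(*pts,ang=None):
    """world TCP targets -> cm slides in current tool axes; ang: wanted world angle (deg) of tool y"""
    s=monitor.get_state();R=Ro.from_rotvec(s['tool_rot']).as_matrix();p=np.array(s['position'])
    a=np.degrees(np.arctan2(R[1,1],R[0,1]))
    print("t",round(s['time'],2),"p",p.round(4),"yaw_y",round(a,2),"tilt",R[:,2].round(4),"F",np.round(s['ft_force'],2),"M",np.round(s['torque'],3),"w",round(s['grip_width']*87,1),"g",round(s['grip_force'],1),"q7",np.round(s['joint_positions'],2))
    for q in pts: print(q,"->",(R.T@(np.array(q)-p)*100).round(2))
    if ang is not None: print("roll",round(-np.radians((ang-a+180)%360-180),3))
E
python3 - <<'E'
from h import *
slide([.50,-.05,.30],ang=-83.7)
c=cams.get_calibration('wrist');print("cam",-np.array(c['R']).T@np.array(c['t']))
E
```

```text
t 0.2 p [ 0.29   -0.5813  0.184 ] yaw_y -63.48 tilt [-6.e-04  1.e-03 -1.e+00] F [-0.68  0.35 -0.08] M [-0.03 -0.01 -0.01] w 87.2 g 0.0 q7 [ 1.12  0.32 -0.07  1.45  0.02  1.37 -0.06]
[0.5, -0.05, 0.3] -> [ 42.51 -38.18 -11.56]
roll 0.353
cam [ 0.35988003 -0.54610753  0.38395269]
```

Emit:
move_arm:
  slide:
    - [2, -2, -6]
    - [6, -6, -9]
    - [11, -9.5, -11.6]
    - [16, -14, -11.6]
    - [20, -18, -11.6]
    - [24, -21.6, -11.6]
    - [28, -25, -11.6]
    - [32, -28.7, -11.6]
    - [36, -32, -11.6]
    - [39.5, -35.5, -11.6]
    - [42.5, -38.2, -11.6]
    - [42.5, -38.2, -11.6]
    - [42.5, -38.2, -11.6]
  roll: [0.05, 0.1, 0.15, 0.2, 0.25, 0.3, 0.353, 0.353, 0.353, 0.353, 0.353, 0.353, 0.353]
  gripper: 8.7

```text
time: 1.5
position: [0.5009, -0.0432, 0.3009]
tool_rot: [-3.134, -0.186, -0.002]
ft_force: [-0.1, 0.2, 0.5]
grip_width: 1.001
grip_force: 0.0
```

```bash
python3 - <<'E'
from h import *
slide([.50,-.05,.30],ang=-83.7)
im=cams.get_image('wrist')
cv2.imwrite("pics/w1.png",cv2.resize(im[:,:,::-1],(800,600),interpolation=cv2.INTER_CUBIC))
np.save("w1.npy",im)
for X in ([.558,-.119,.071],[.536,.126,.166],[.536,.126,.105]):print((proj('wrist',X)*1.25).round(0))
E
```

```text
t 1.5 p [ 0.5009 -0.0432  0.3009] yaw_y -83.19 tilt [ 0.0011  0.0021 -1.    ] F [-0.14  0.24  0.55] M [0.005 0.03  0.006] w 87.1 g 0.0 q7 [ 0.58 -0.01 -0.54  1.6  -0.01  1.55 -1.41]
[0.5, -0.05, 0.3] -> [-0.17  0.67  0.09]
roll 0.009
[489. 201.]
[188. 206.]
[217. 200.]
```

View pics/w1.png

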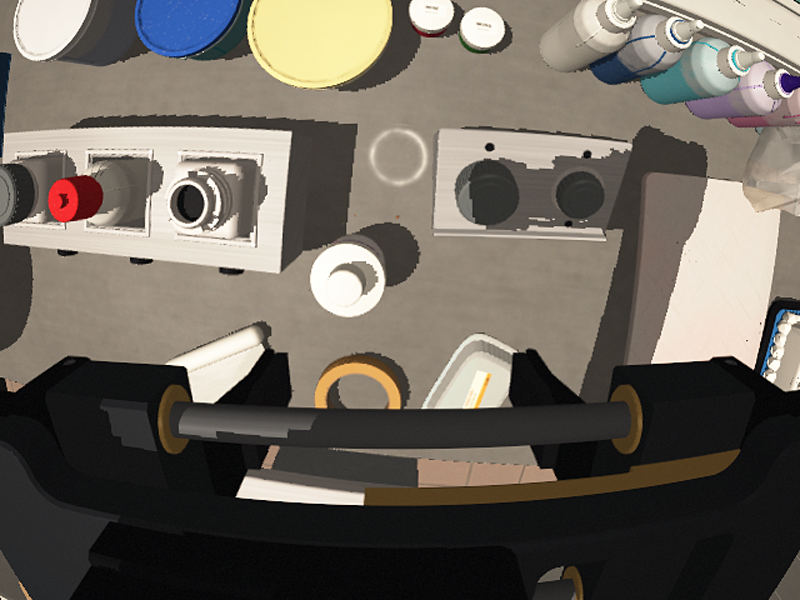

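```bash
python3 - <<'E'
from h import *
im=np.load("w1.npy")[:,:,::-1]
f=lambda x,y:cv2.resize(im[y:y+100,x:x+100],(400,400),interpolation=cv2.INTER_CUBIC)
a=f(342,100);a=(255*(a/255.)**.6).astype(np.uint8)
cv2.imwrite("pics/w1c.png",np.hstack([a,f(120,110)]))
E
```

```text
(no output)
```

View pics/w1c.png

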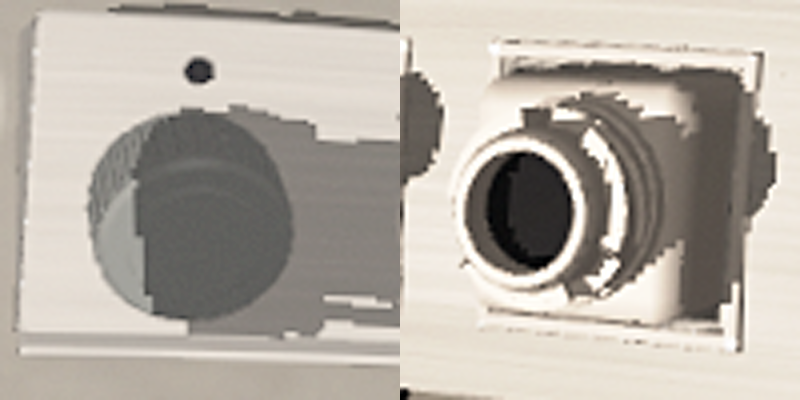

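```bash
python3 - <<'E'
from h import *
W=("wrist",390.1,159.6);S=("side",235+522/5.7,175+262/5.7);C=("scene",255+510/6.6,205+264/6.6)
print("cap top z.071",at(*W,.071),tri(W,S),tri(W,S,C))
Wr=("wrist",150.1,163.2);S=("side",235+166/5.7,175+448/5.7);C=("scene",255+193/6.6,205+284/6.6)
print("rim z.166",at(*Wr,.166),tri(Wr,S),tri(Wr,S,C))
print("well",at("wrist",174,157.7,.105))
q=lambda x,y:at("wrist",120+(x-400)/4-.4,110+y/4-.4,.105)
P=[q(490,42),q(762,52),q(740,350)];print([p.round(4) for p in P],np.linalg.norm(P[0]-P[1]),np.linalg.norm(P[2]-P[1]))
d=P[0]-P[1];print("warmer yaw",np.degrees(np.arctan2(-d[0],d[1])))
p=lambda x,y:("wrist",x*.8-.1,y*.8-.1)
L,R_=at(*p(434,232),.007),at(*p(606,238),.007);print("stand front",L,R_,np.degrees(np.arctan2(-(L-R_)[0],(L-R_)[1])),np.linalg.norm(L-R_))
L,R_=at(*p(439,128),.066),at(*p(632,142),.066);print("stand back",L,R_,np.degrees(np.arctan2(-(L-R_)[0],(L-R_)[1])),np.linalg.norm(L-R_))
L,R_=at(*p(489,147),.0595),at(*p(587,154),.0595);print("holes back",L,R_,np.degrees(np.arctan2(-(L-R_)[0],(L-R_)[1])),np.linalg.norm(L-R_))
L,R_=at(*p(5,243),.105),at(*p(278,272),.105);print("warmer front",L,R_,np.degrees(np.arctan2(-(L-R_)[0],(L-R_)[1])),np.linalg.norm(L-R_))
E
```

```text
cap top z.071 [ 0.55894287 -0.11753755  0.071     ] (array([ 0.55853016, -0.11827772,  0.06967693]), [np.float64(0.0005872744988808872), np.float64(0.0005872744988808977)]) (array([ 0.55860431, -0.11895189,  0.06777309]), [np.float64(0.0007917049707909233), np.float64(0.0010248093235963266), np.float64(0.0007543200625386524)])
rim z.166 [0.53761538 0.12674834 0.166     ] (array([0.53704084, 0.12631975, 0.16581259]), [np.float64(0.0007394058490338067), np.float64(0.0007394058490339739)]) (array([0.53691447, 0.12645071, 0.16429114]), [np.float64(0.0011432585069395095), np.float64(0.0011131916727545235), np.float64(0.0010993315862820772)])
well [0.53822396 0.12596672 0.105     ]
[array([0.5792, 0.1697, 0.105 ]), array([0.5795, 0.0863, 0.105 ]), array([0.4967, 0.0866, 0.105 ])] 0.0833741303295396 0.08280989869347148
warmer yaw 0.2099629861101949
stand front [ 0.51354828 -0.07727396  0.007     ] [ 0.53531628 -0.27561168  0.007     ] 6.263270388895076 0.19952869051900674
stand back [ 0.61915262 -0.06427749  0.066     ] [ 0.64209621 -0.25889925  0.066     ] 6.723459333400354 0.19596948587193977
holes back [ 0.60876226 -0.11401935  0.0595    ] [ 0.62002666 -0.21362299  0.0595    ] 6.452292249983775 0.10023857088316362
warmer front [0.47698795 0.41021499 0.105     ] [0.47556372 0.06466334 0.105     ] -0.23614961322949268 0.3455545811370757
```

```bash
python3 - <<'E'
from h import *
slide([.5615,-.1175,.13],ang=-83.6)
E
```

```text
t 1.55 p [ 0.5012 -0.0427  0.3008] yaw_y -83.14 tilt [ 0.0011  0.0023 -1.    ] F [ 0.53  1.05 -0.17] M [ 0.215 -0.031 -0.007] w 87.0 g 0.0 q7 [ 0.58 -0.01 -0.54  1.6  -0.01  1.55 -1.41]
[0.5615, -0.1175, 0.13] -> [ 5.07  8.18 17.07]
roll 0.008
```

Emit:
move_arm:
  slide:
    - [1.5, 2.5, 4]
    - [3, 5, 8]
    - [4.2, 6.8, 12]
    - [5, 8.1, 15]
    - [5.1, 8.2, 17]
    - [5.1, 8.2, 17]
    - [5.1, 8.2, 17]
  roll: [0.008, 0.008, 0.008, 0.008, 0.008, 0.008, 0.008]

```text
time: 2.25
position: [0.5594, -0.1263, 0.1309]
tool_rot: [-3.138, -0.159, 0.001]
ft_force: [-0.1, 0.3, -0.1]
grip_width: 1.001
grip_force: 0.0
```

```bash
python3 - <<'E'
from h import *
slide([.5615,-.1175,.051],ang=-83.6)
crop("wrist",220,60,320,240,2.5,"pics/w2.png")
for X in ([.5588,-.1178,.071],):print((proj('wrist',X)-[220,60])*2.5)
E
```

```text
t 2.25 p [ 0.5594 -0.1263  0.1309] yaw_y -84.19 tilt [-4.e-04  0.e+00 -1.e+00] F [-0.11  0.31 -0.06] M [-0.009  0.016 -0.033] w 87.1 g 0.0 q7 [ 0.61  0.23 -0.49  1.7   0.11  1.24 -1.38]
[0.5615, -0.1175, 0.051] -> [ 0.3  -0.86  7.99]
roll -0.01
[221.58873499 454.38602038]
```

View pics/w2.png

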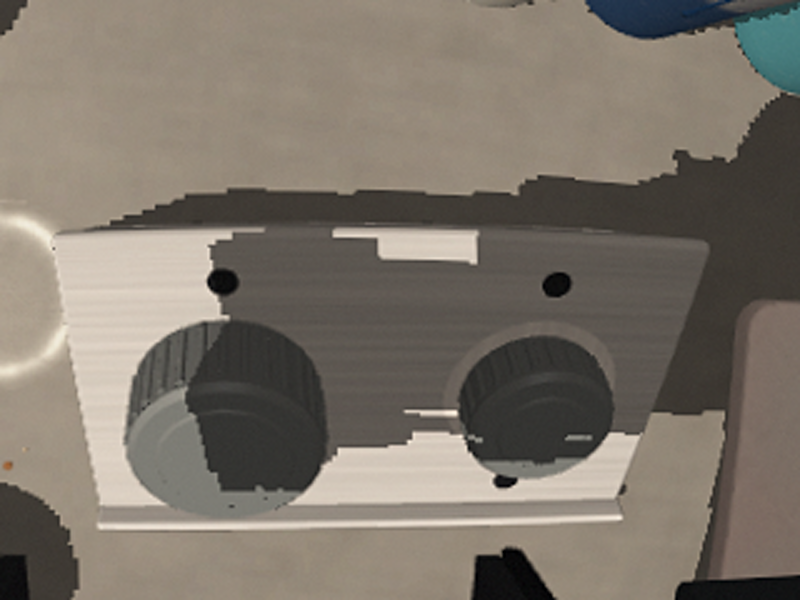

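```bash
python3 - <<'E'
from h import *
X=at("wrist",310.7,239.5,.071);print(X)
slide([.5615,-.1175,.051],ang=-83.6)
X1=at("wrist",220+222/2.5,60+282/2.5,.0595);X2=at("wrist",220+557/2.5,60+284/2.5,.0595);print(X1,X2,np.degrees(np.arctan2(-(X1-X2)[0],(X1-X2)[1])))
E
```

```text
[ 0.56066708 -0.11914718  0.071     ]
t 2.3 p [ 0.5602 -0.1262  0.132 ] yaw_y -84.16 tilt [ 1.6e-03 -6.0e-04 -1.0e+00] F [-0.13 -0.48  0.84] M [ 0.057  0.02  -0.015] w 86.7 g 0.0 q7 [ 0.61  0.23 -0.49  1.7   0.11  1.24 -1.38]
[0.5615, -0.1175, 0.051] -> [ 0.21 -0.85  8.1 ]
roll -0.01
[ 0.60792366 -0.11299695  0.0595    ] [ 0.61935798 -0.21403336  0.0595    ] 6.456709584698156
```

Emit:
move_arm:
  slide:
    - [0.2, -0.4, 2.5]
    - [0.3, -0.8, 5]
    - [0.3, -0.8, 7]
    - [0.3, -0.8, 7.8]
    - [0.3, -0.8, 7.8]
    - [0.3, -0.8, 7.8]
  roll: [-0.01, -0.01, -0.01, -0.01, -0.01, -0.01]

```text
time: 2.9
position: [0.563, -0.118, 0.0544]
tool_rot: [3.136, 0.176, 0.004]
ft_force: [0.0, -0.3, 0.5]
grip_width: 1.0
grip_force: 0.0
```

```bash
python3 - <<'E'
from h import *
slide([.5625,-.118,.051],ang=-83.6)
E
```

```text
t 2.9 p [ 0.563  -0.118   0.0544] yaw_y -83.59 tilt [ 2.6e-03 -9.0e-04 -1.0e+00] F [ 0.05 -0.26  0.47] M [ 0.068  0.044 -0.022] w 87.0 g 0.0 q7 [ 0.58  0.3  -0.49  1.78  0.16  1.09 -1.42]
[0.5625, -0.118, 0.051] -> [-0.05 -0.01  0.34]
roll 0.0
```

Emit:
move_arm:
  slide:
    - [0, 0, 0.3]
    - [0, 0, 0.3]
    - [0, 0, 0.3]
    - [0, 0, 0.3]
    - [0, 0, 0.3]
    - [0, 0, 0.3]
    - [0, 0, 0.3]
  roll: [0, 0, 0, 0, 0, 0, 0]
  gripper: 5.0
  squeeze: 12

```text
time: 3.6
position: [0.5618, -0.1177, 0.0496]
tool_rot: [3.137, 0.176, -0.0]
ft_force: [0.5, -0.7, -0.1]
grip_width: 0.584
grip_force: 0.0
```

```bash
python3 - <<'E'
from h import *
p=np.array(monitor.get_state()['position']);slide(p+np.array([-.5,-.056,.866])*.025)
E
```

```text
t 3.6 p [ 0.5618 -0.1177  0.0496] yaw_y -83.59 tilt [-1.e-04 -1.e-04 -1.e+00] F [ 0.45 -0.67 -0.15] M [0.05  0.028 0.01 ] w 50.8 g 0.0 q7 [ 0.58  0.3  -0.49  1.79  0.16  1.09 -1.42]
[ 0.54925105 -0.11914755  0.07127541] -> [-1.26 -0.   -2.16]
```

```bash
python3 - <<'E'
from h import *
a=cams.get_image("wrist")[100:400,160:500,::-1]
b=cams.get_image("side")[165:265,285:385,::-1]
cv2.imwrite("pics/w3.png",np.hstack([cv2.resize(a,(450,400)),cv2.resize(b,(350,400),interpolation=cv2.INTER_CUBIC)]))
slide()
E
```

```text
t 3.7 p [ 0.5617 -0.1178  0.0496] yaw_y -83.59 tilt [-1.e-04 -1.e-04 -1.e+00] F [-0.92  0.66 -0.38] M [0.07  0.01  0.058] w 50.4 g 0.0 q7 [ 0.58  0.3  -0.49  1.79  0.16  1.09 -1.42]
```

View pics/w3.png

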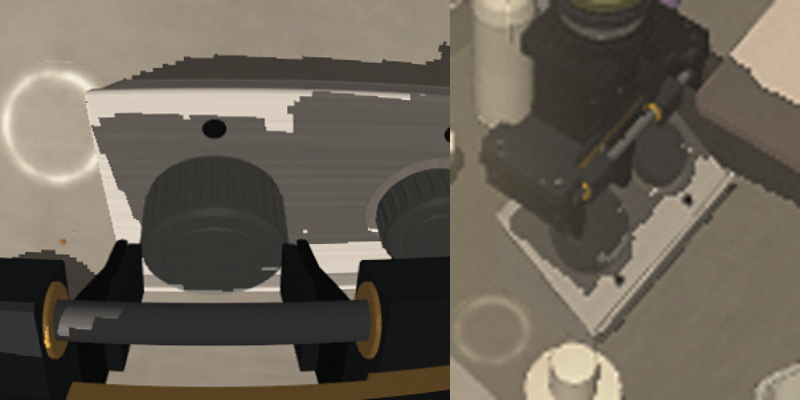

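```bash
python3 - <<'E'
from h import *
f=lambda X:((proj('wrist',X)-[160,100])*[450/340,4/3]).round(0)
s=monitor.get_state();R=Ro.from_rotvec(s['tool_rot']).as_matrix();p=s['position']
for d in ([0,.025,0],[0,-.025,0],[0,.025,-.019],[0,-.025,-.019],[0.0095,.025,0]):print(d,f(p+R@np.array(d)))
t=np.array([.56,-.1185,.071]);n=np.array([-.497,-.0557,.866]);o=t-.029*n
h=np.array([-.1115,.9938,0]);k=np.cross(h,n)
for c in (t,o):
  print([f(c+.03*v).tolist() for v in (h,-h,k,-k)],f(c))
sd=lambda X:((proj('side',X)-[285,165])*[3.5,4]).round(0)
print(sd(t),sd(o),sd(p))
E
```

```text
[0, 0.025, 0] [269. 228.]
[0, -0.025, 0] [155. 228.]
[0, 0.025, -0.019] [275. 245.]
[0, -0.025, -0.019] [150. 246.]
[0.0095, 0.025, 0] [270. 207.]
[[139.0, 252.0], [289.0, 252.0], [214.0, 202.0], [214.0, 292.0]] [214. 252.]
[[145.0, 198.0], [282.0, 198.0], [214.0, 146.0], [213.0, 240.0]] [214. 198.]
[144. 222.] [128. 236.] [141. 241.]
```

Emit:
move_arm:
  slide:
    - [0, 0, 0]
    - [0, 0, 0]
    - [0, 0, 0]
  roll: [0, 0, 0]
  gripper: 4.7
  squeeze: 4

```text
time: 4.0
position: [0.5618, -0.1178, 0.0496]
tool_rot: [3.137, 0.176, 0.0]
ft_force: [-0.7, -0.5, 0.1]
grip_width: 0.541
grip_force: 0.0
```

```bash
python3 - <<'E'
from h import *
slide()
crop("scene",290,185,80,80,7,"pics/s4.png")
t=np.array([.56,-.1185,.071]);n=np.array([-.497,-.0557,.866])
f=lambda X:((proj('scene',X)-[290,185])*7).round(0)
s=monitor.get_state();print(f(t),f(t-.029*n),f(s['position']))
E
```

```text
t 4.0 p [ 0.5618 -0.1178  0.0496] yaw_y -83.59 tilt [ 0.e+00 -1.e-04 -1.e+00] F [-0.68 -0.52  0.12] M [ 0.002 -0.002  0.003] w 47.1 g 0.0 q7 [ 0.58  0.3  -0.49  1.79  0.16  1.09 -1.42]
[292. 411.] [262. 456.] [287. 456.]
```

View pics/s4.png

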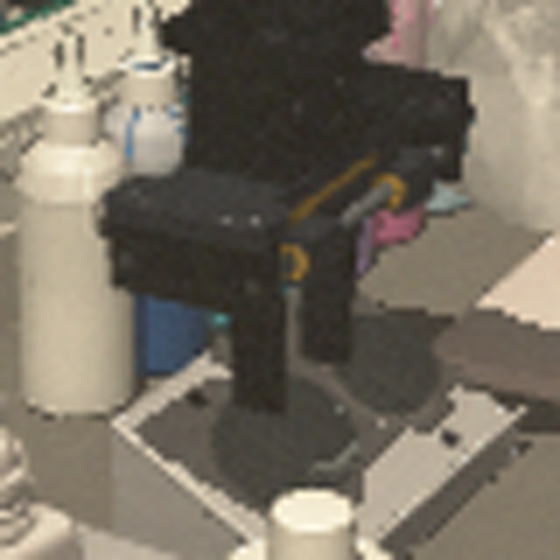

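```bash
python3 - <<'E'
from h import *
s=monitor.get_state();p=np.array(s['position'])
for dz in (.01,.015,.02,.025,.03,.035):print(dz,((proj('scene',p+[0,.004,dz])-[290,185])*7).round(0))
E
```

```text
0.01 [282. 438.]
0.015 [282. 428.]
0.02 [282. 417.]
0.025 [282. 407.]
0.03 [282. 396.]
0.035 [282. 386.]
```

Emit:
move_arm:
  slide:
    - [0, 0, 0]
    - [0, 0, 0]
    - [0, 0, 0]
    - [0, 0, 0]
    - [0, 0, 0]
    - [0, 0, 1]
    - [0, 0, 1.8]
    - [0, 0, 2.4]
    - [0, 0, 2.8]
    - [0, 0, 2.8]
  roll: [0, 0, 0, 0, 0, 0, 0, 0, 0, 0]
  gripper: 8.7

```text
time: 5.05
position: [0.5611, -0.1176, 0.0206]
tool_rot: [-3.136, -0.176, 0.002]
ft_force: [-0.4, -0.1, 0.9]
grip_width: 1.002
grip_force: 0.0
```

```bash
python3 - <<'E'
from h import *
slide()
E
```

```text
t 5.05 p [ 0.5611 -0.1176  0.0206] yaw_y -83.59 tilt [-1.6e-03  5.0e-04 -1.0e+00] F [-0.39 -0.09  0.89] M [ 0.03   0.052 -0.006] w 87.2 g 0.0 q7 [ 0.57  0.34 -0.48  1.81  0.18  1.04 -1.44]
```

Emit:
move_arm:
  slide:
    - [0, 0, 0]
    - [0, 0, 0]
    - [0, 0, 0]
    - [0, 0, 0]
    - [0, 0, 0]
    - [0, 0, 0]
    - [0, 0, 0]
  roll: [0, 0, 0, 0, 0, 0, 0]
  gripper: 4.5
  squeeze: 12

```text
time: 5.75
position: [0.5619, -0.1179, 0.0218]
tool_rot: [3.136, 0.175, 0.0]
ft_force: [0.2, 0.1, 1.4]
grip_width: 0.672
grip_force: 12.0
```

```bash
python3 - <<'E'
from h import *
p=np.array(monitor.get_state()['position']);n=np.array([-.5,-.056,.866]);slide(p+n*.015,p+n*.04)
E
```

```text
t 5.75 p [ 0.5619 -0.1179  0.0218] yaw_y -83.6 tilt [ 2.e-04 -3.e-04 -1.e+00] F [0.16 0.06 1.37] M [ 0.049  0.1   -0.034] w 58.4 g 12.0 q7 [ 0.57  0.34 -0.48  1.81  0.18  1.04 -1.44]
[ 0.55436482 -0.11872106  0.03481843] -> [-0.75  0.   -1.3 ]
[ 0.54186482 -0.12012106  0.05646843] -> [-2.01  0.   -3.46]
```

Emit:
move_arm:
  slide:
    - [-0.25, 0, -0.43]
    - [-0.75, 0, -1.3]
    - [-1.4, 0, -2.4]
    - [-2, 0, -3.46]
    - [-2, 0, -6]
    - [-2, 0, -10]
    - [-2, 0, -12]
    - [-2, 0, -12]
  roll: [0, 0, 0, 0, 0, 0, 0, 0]

```text
time: 6.55
position: [0.5443, -0.1206, 0.1464]
tool_rot: [3.133, 0.175, 0.012]
ft_force: [0.4, 0.0, -0.8]
grip_width: 0.679
grip_force: 12.0
```

```bash
python3 - <<'E'
from h import *
slide([.537,.126,.20])
im=cams.get_image("wrist");np.save("w5.npy",im)
cv2.imwrite("pics/w5.png",im[80:400,120:520,::-1])
f=lambda X:proj('wrist',X)-[120,80]
s=monitor.get_state();R=Ro.from_rotvec(s['tool_rot']).as_matrix();p=s['position']
for z in (0,-.02,-.034,-.053):print(z,f(p+R@np.array([0,.03,z])),f(p+R@np.array([0,-.03,z])))
E
```

```text
t 6.55 p [ 0.5443 -0.1206  0.1464] yaw_y -83.61 tilt [ 0.0075 -0.0028 -1.    ] F [ 0.41  0.01 -0.84] M [0.048 0.002 0.008] w 59.0 g 12.0 q7 [ 0.62  0.17 -0.5   1.73  0.09  1.25 -1.36]
[0.537, 0.126, 0.2] -> [  2.06 -24.56  -5.44]
0 [252.09323651 190.9620334 ] [148.78346447 191.13895275]
-0.02 [257.03665996 204.59253327] [143.99190552 204.79146747]
-0.034 [261.04408911 215.72837772] [140.10711417 215.94648781]
-0.053 [267.37607377 233.485688  ] [133.96797064 233.73680729]
```

View pics/w5.png

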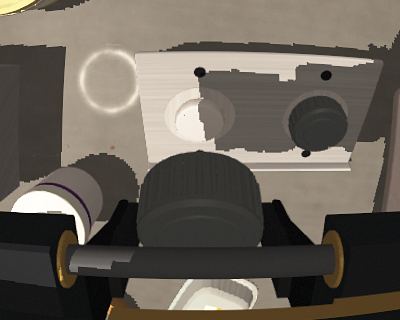

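Emit:
move_arm:
  slide:
    - [-1, 2, 0]
    - [-2, 5, 0]
    - [-3, 9, 0]
    - [-4, 13, 0]
    - [-5, 17, 0.5]
    - [-5.8, 21, 1.5]
    - [-6.6, 25, 2.5]
    - [-7.3, 28, 4]
    - [-7.8, 29.8, 6]
    - [-7.8, 30.3, 9]
    - [-7.8, 30.3, 11]
    - [-7.8, 30.3, 12.3]
    - [-7.8, 30.3, 12.8]
    - [-7.8, 30.3, 12.8]
    - [-7.8, 30.3, 12.8]
  roll: [0, 0, 0, 0, 0, 0, 0, 0, 0, 0, 0, 0, 0, 0, 0]

```text
time: 8.1
position: [0.499, -0.43, 0.0148]
tool_rot: [3.135, 0.176, 0.002]
ft_force: [0.4, -0.4, -1.1]
grip_width: 0.679
grip_force: 12.0
```

```bash
python3 - <<'E'
from h import *
slide([.5,-.43,.006])
E
```

```text
t 8.1 p [ 0.499  -0.43    0.0148] yaw_y -83.57 tilt [ 0.0013 -0.0012 -1.    ] F [ 0.39 -0.37 -1.06] M [ 0.009 -0.006 -0.005] w 59.1 g 12.0 q7 [ 0.9   0.48 -0.3   1.6   0.15  1.08 -0.9 ]
[0.5, -0.43, 0.006] -> [0.1  0.01 0.88]
```

Emit:
move_arm:
  slide:
    - [0, 0, 0.5]
    - [0, 0, 0.9]
    - [0, 0, 1.2]
    - [0, 0, 1.5]
    - [0, 0, 1.5]
  roll: [0, 0, 0, 0, 0]
  squeeze: 4

```text
time: 8.6
position: [0.5004, -0.4299, -0.0002]
tool_rot: [3.135, 0.177, 0.005]
ft_force: [3.3, -0.3, 4.5]
grip_width: 0.679
grip_force: 4.0
```

```bash
python3 - <<'E'
from h import *
slide([.5,-.43,-.006])
E
```

```text
t 8.6 p [ 5.004e-01 -4.299e-01 -2.000e-04] yaw_y -83.54 tilt [ 0.0036 -0.0013 -1.    ] F [ 3.3  -0.33  4.47] M [ 0.13  -0.778  0.001] w 59.1 g 4.0 q7 [ 0.9   0.5  -0.3   1.61  0.16  1.05 -0.9 ]
[0.5, -0.43, -0.006] -> [-0.05  0.01  0.58]
```

Contact at about the predicted height; the cap is yielding. Go on and release.

Emit:
move_arm:
  slide:
    - [0, 0, 0.3]
    - [0, 0, 0.6]
    - [0, 0, 0.8]
    - [0, 0, 0.8]
  roll: [0, 0, 0, 0]
  squeeze: 3

```text
time: 9.0
position: [0.4963, -0.4295, -0.0109]
tool_rot: [-3.135, -0.175, 0.005]
ft_force: [-0.3, -0.5, -0.1]
grip_width: 0.681
grip_force: 3.0
```

```bash
python3 - <<'E'
from h import *
slide([.5,-.43,-.006])
E
```

```text
t 9.0 p [ 0.4963 -0.4295 -0.0109] yaw_y -83.62 tilt [-0.0032  0.0014 -1.    ] F [-0.35 -0.51 -0.11] M [-0.003  0.049 -0.015] w 59.2 g 3.0 q7 [ 0.9   0.51 -0.29  1.62  0.16  1.04 -0.9 ]
[0.5, -0.43, -0.006] -> [ 0.36  0.09 -0.49]
```

Emit:
move_arm:
  slide:
    - [0, 0, 0]
    - [0, 0, 0]
    - [0, 0, 0]
    - [0, 0, 0]
    - [0, 0, 0]
    - [0, 0, 0]
    - [0, 0, 0]
    - [0, 0, 0]
    - [0, 0, 0]
    - [0, 0, 0]
    - [0, 0, 0]
    - [0, 0, 0]
    - [0, 0, 0]
    - [0, 0, 0]
    - [0, 0, 0]
    - [0, 0, 0]
  roll: [0, 0, 0, -0.14, -0.28, -0.42, -0.56, -0.7, -0.84, -0.98, -1.12, -1.26, -1.4, -1.5, -1.571, -1.571]
  gripper: 8.7

```text
time: 10.6
position: [0.498, -0.43, -0.0093]
tool_rot: [-2.094, -2.342, -0.0]
ft_force: [-0.6, 0.7, 0.1]
grip_width: 1.0
grip_force: 0.0
```

Emit:
move_arm:
  slide:
    - [0, 0, 0]
    - [0, 0, 0]
    - [0, 0, 0]
    - [0, 0, 0]
    - [0, 0, 0]
    - [0, 0, 0]
    - [0, 0, 0]
  roll: [0, 0, 0, 0, 0, 0, 0]
  gripper: 4.5
  squeeze: 10

```text
time: 11.3
position: [0.4983, -0.4298, -0.0093]
tool_rot: [2.094, 2.342, -0.0]
ft_force: [-0.4, -0.3, -0.5]
grip_width: 0.68
grip_force: 10.0
```

```bash
python3 - <<'E'
from h import *
slide()
# cap outline check in side image: gray cap centre predicted
im=cams.get_image("side");cv2.imwrite("pics/sd.png",im[:,:,::-1])
E
```

```text
t 11.3 p [ 0.4983 -0.4298 -0.0093] yaw_y 6.42 tilt [ 1.e-04 -1.e-04 -1.e+00] F [-0.39 -0.29 -0.48] M [ 0.089 -0.111 -0.013] w 59.2 g 10.0 q7 [ 1.12  0.56 -0.59  1.61  0.35  1.07  0.54]
```

Emit:
move_arm:
  slide:
    - [0, 0, -1]
    - [0, 0, -4]
    - [1, 0.2, -8]
    - [4, 0.8, -12]
    - [8, 1.6, -15.5]
    - [12, 2.3, -18]
    - [16, 3, -20]
    - [20, 3.7, -21]
    - [24, 4.4, -21]
    - [28, 5.2, -21]
    - [32, 5.9, -21]
    - [36, 6.6, -21]
    - [40, 7.3, -21]
    - [44, 8.1, -21]
    - [48, 8.8, -21]
    - [51, 9.4, -21]
    - [53.4, 9.8, -21]
    - [54.8, 10.05, -21]
    - [54.8, 10.05, -21]
    - [54.8, 10.05, -21]
  roll: [0, 0, 0, 0, 0, 0, 0, 0, 0, 0, 0, 0, 0, 0, 0, 0, 0, 0, 0, 0]
  squeeze: 15

```text
time: 13.35
position: [0.5367, 0.1255, 0.2009]
tool_rot: [2.093, 2.342, -0.001]
ft_force: [-0.4, -0.2, -0.7]
grip_width: 0.679
grip_force: 15.0
```

```bash
python3 - <<'E'
from h import *
slide([.537,.1262,.165],[.537,.1262,.138])
E
```

```text
t 13.35 p [0.5367 0.1255 0.2009] yaw_y 6.44 tilt [ 1.e-04 -1.e-03 -1.e+00] F [-0.37 -0.16 -0.67] M [-0.05  -0.124 -0.005] w 59.1 g 15.0 q7 [ 0.61  0.21 -1.    1.65  0.18  1.38 -0.31]
[0.537, 0.1262, 0.165] -> [0.07 0.03 3.59]
[0.537, 0.1262, 0.138] -> [0.07 0.03 6.29]
```

Emit:
move_arm:
  slide:
    - [0.07, 0.03, 1.5]
    - [0.07, 0.03, 3]
    - [0.07, 0.03, 4.3]
    - [0.07, 0.03, 5.3]
    - [0.07, 0.03, 5.9]
    - [0.07, 0.03, 6.1]
    - [0.07, 0.03, 6.1]
  roll: [0, 0, 0, 0, 0, 0, 0]

```text
time: 14.05
position: [0.537, 0.1268, 0.1395]
tool_rot: [-2.093, -2.342, 0.0]
ft_force: [0.1, 1.4, -1.0]
grip_width: 0.673
grip_force: 15.0
```

```bash
python3 - <<'E'
from h import *
slide([.537,.1262,.138])
E
```

```text
t 14.05 p [0.537  0.1268 0.1395] yaw_y 6.43 tilt [-1.e-04  1.e-04 -1.e+00] F [ 0.07  1.42 -1.01] M [-0.017 -0.125  0.018] w 58.6 g 15.0 q7 [ 0.58  0.26 -0.99  1.73  0.23  1.27 -0.35]
[0.537, 0.1262, 0.138] -> [-0.06 -0.01  0.15]
```

Emit:
move_arm:
  slide:
    - [-0.03, 0, 0.2]
    - [-0.03, 0, 0.4]
    - [-0.03, 0, 0.5]
    - [-0.03, 0, 0.5]
  roll: [0, 0, 0, 0]

```text
time: 14.45
position: [0.5373, 0.1265, 0.1349]
tool_rot: [2.093, 2.342, 0.001]
ft_force: [0.6, -0.3, 1.0]
grip_width: 0.673
grip_force: 15.0
```

```bash
python3 - <<'E'
from h import *
slide()
E
```

```text
t 14.45 p [0.5373 0.1265 0.1349] yaw_y 6.42 tilt [ 6.e-04 -1.e-04 -1.e+00] F [ 0.58 -0.32  0.97] M [-0.058 -0.085  0.009] w 58.6 g 15.0 q7 [ 0.58  0.27 -0.98  1.74  0.23  1.26 -0.35]
```

Emit:
move_arm:
  slide:
    - [0, 0, 0.15]
    - [0, 0, 0.3]
    - [0, 0, 0.3]
  roll: [0, 0, 0]

```text
time: 14.75
position: [0.5379, 0.1266, 0.1337]
tool_rot: [2.092, 2.341, 0.001]
ft_force: [-2.4, -1.7, 12.0]
grip_width: 0.676
grip_force: 15.0
```

```bash
python3 - <<'E'
from h import *
slide()
E
```

```text
t 14.75 p [0.5379 0.1266 0.1337] yaw_y 6.42 tilt [ 1.9e-03 -7.0e-04 -1.0e+00] F [-2.43 -1.69 11.98] M [-0.352  0.591  0.002] w 58.8 g 15.0 q7 [ 0.58  0.27 -0.98  1.74  0.24  1.26 -0.35]
```

Emit:
move_arm:
  slide:
    - [0, 0, -0.05]
    - [0, 0, -0.05]
    - [0, 0, -0.05]
    - [0, 0, -0.05]
    - [0, 0, -0.05]
  roll: [-0.1, -0.2, -0.3, -0.4, -0.45]
  squeeze: 20

```text
time: 15.25
position: [0.5381, 0.1267, 0.1329]
tool_rot: [1.513, 2.751, 0.002]
ft_force: [0.5, -0.7, 2.3]
grip_width: 0.674
grip_force: 20.0
```

```bash
python3 - <<'E'
from h import *
slide()
E
```

```text
t 15.25 p [0.5381 0.1267 0.1329] yaw_y 32.36 tilt [ 2.3e-03  4.0e-04 -1.0e+00] F [ 0.53 -0.68  2.26] M [ 0.064 -0.3   -0.034] w 58.6 g 20.0 q7 [ 0.64  0.3  -1.06  1.74  0.27  1.26  0.07]
```

Emit:
move_arm:
  slide:
    - [0, 0, 0.1]
    - [0, 0, 0.2]
  roll: [0, 0]

```text
time: 15.45
position: [0.5384, 0.1267, 0.1324]
tool_rot: [1.518, 2.747, 0.002]
ft_force: [-2.7, -2.0, 17.8]
grip_width: 0.672
grip_force: 20.0
```

```bash
python3 - <<'E'
from h import *
slide()
E
```

```text
t 15.45 p [0.5384 0.1267 0.1324] yaw_y 32.15 tilt [ 2.7e-03 -4.0e-04 -1.0e+00] F [-2.74 -2.   17.75] M [-0.426  0.63   0.099] w 58.4 g 20.0 q7 [ 0.63  0.3  -1.06  1.74  0.27  1.26  0.07]
```

Emit:
move_arm:
  slide:
    - [0, 0, -0.1]
    - [0, 0, -0.1]
    - [0, 0, -0.1]
    - [0, 0, -0.1]
  roll: [-0.1, -0.2, -0.3, -0.35]

```text
time: 15.85
position: [0.5384, 0.1271, 0.1328]
tool_rot: [1.013, 2.971, 0.003]
ft_force: [-0.8, 0.0, 7.3]
grip_width: 0.672
grip_force: 20.0
```

```bash
python3 - <<'E'
from h import *
slide()
E
```

```text
t 15.85 p [0.5384 0.1271 0.1328] yaw_y 52.37 tilt [ 2.9e-03  8.0e-04 -1.0e+00] F [-0.82  0.01  7.25] M [ 0.062 -0.062 -0.142] w 58.5 g 20.0 q7 [ 0.68  0.33 -1.13  1.74  0.31  1.27  0.4 ]
```

Emit:
move_arm:
  slide:
    - [0, 0, 0]
    - [0, 0, 0]
    - [0, 0, 0]
    - [0, 0, 0]
  roll: [-0.1, -0.2, -0.3, -0.35]

```text
time: 16.25
position: [0.5384, 0.1271, 0.1327]
tool_rot: [0.48, 3.102, 0.002]
ft_force: [-0.6, 0.5, 8.1]
grip_width: 0.674
grip_force: 20.0
```

```bash
python3 - <<'E'
from h import *
slide()
E
```

```text
t 16.25 p [0.5384 0.1271 0.1327] yaw_y 72.41 tilt [ 2.9e-03  8.0e-04 -1.0e+00] F [-0.63  0.52  8.08] M [ 0.038  0.034 -0.171] w 58.7 g 20.0 q7 [ 0.73  0.36 -1.2   1.74  0.35  1.28  0.71]
```

Emit:
move_arm:
  slide:
    - [0, 0, 0]
    - [0, 0, 0]
    - [0, 0, 0]
  roll: [-0.1, -0.2, -0.25]

```text
time: 16.55
position: [0.5384, 0.1271, 0.1327]
tool_rot: [0.089, 3.138, 0.002]
ft_force: [0.3, 0.6, 7.0]
grip_width: 0.674
grip_force: 20.0
```

```bash
python3 - <<'E'
from h import *
slide()
E
```

```text
t 16.55 p [0.5384 0.1271 0.1327] yaw_y 86.73 tilt [ 2.8e-03  9.0e-04 -1.0e+00] F [0.29 0.63 6.96] M [ 0.086 -0.132 -0.154] w 58.6 g 20.0 q7 [ 0.76  0.39 -1.25  1.74  0.39  1.29  0.94]
```

Emit:
move_arm:
  slide:
    - [0, 0, 0]
    - [0, 0, 0]
    - [0, 0, 0]
  roll: [-0.1, -0.2, -0.25]

```text
time: 16.85
position: [0.5374, 0.1265, 0.1312]
tool_rot: [-0.303, 3.126, 0.0]
ft_force: [1.6, 0.6, -1.1]
grip_width: 0.666
grip_force: 20.0
```

```bash
python3 - <<'E'
from h import *
slide()
E
```

```text
t 16.85 p [0.5374 0.1265 0.1312] yaw_y 101.07 tilt [ 6.e-04  3.e-04 -1.e+00] F [ 1.56  0.6  -1.15] M [ 0.178 -0.274  0.052] w 58.0 g 20.0 q7 [ 0.78  0.42 -1.29  1.74  0.42  1.3   1.16]
```

Emit:
move_arm:
  slide:
    - [0, 0, 0.2]
    - [0, 0, 0.4]
    - [0, 0, 0.5]
    - [0, 0, 0.5]
  roll: [0, 0, 0, 0]

```text
time: 17.25
position: [0.5369, 0.1265, 0.1259]
tool_rot: [0.299, -3.127, 0.0]
ft_force: [0.8, 0.8, -0.6]
grip_width: 0.672
grip_force: 20.0
```

```bash
python3 - <<'E'
from h import *
slide()
E
```

```text
t 17.25 p [0.5369 0.1265 0.1259] yaw_y 100.92 tilt [-2.e-04 -2.e-04 -1.e+00] F [ 0.75  0.79 -0.56] M [ 0.263 -0.358 -0.023] w 58.5 g 20.0 q7 [ 0.78  0.42 -1.29  1.74  0.42  1.3   1.16]
```

Dropped in freely (no force at z 0.126). Find the floor of the start.

Emit:
move_arm:
  slide:
    - [0, 0, 0.1]
    - [0, 0, 0.2]
    - [0, 0, 0.25]
  roll: [0, 0, 0]

```text
time: 17.55
position: [0.5383, 0.1268, 0.1246]
tool_rot: [-0.299, 3.125, 0.0]
ft_force: [2.6, -0.4, 6.7]
grip_width: 0.675
grip_force: 20.0
```

```bash
python3 - <<'E'
from h import *
slide()
E
```

```text
t 17.55 p [0.5383 0.1268 0.1246] yaw_y 100.94 tilt [ 2.5e-03  5.0e-04 -1.0e+00] F [ 2.63 -0.36  6.72] M [ 0.257 -0.473 -0.039] w 58.8 g 20.0 q7 [ 0.77  0.43 -1.29  1.75  0.43  1.29  1.15]
```

Emit:
move_arm:
  slide:
    - [0, 0, 0]
    - [0, 0, 0.04]
    - [0, 0, 0.1]
    - [0, 0, 0.15]
    - [0, 0, 0.2]
    - [0, 0, 0.2]
  roll: [0, 0.12, 0.24, 0.36, 0.48, 0.5]
  squeeze: 35

```text
time: 18.15
position: [0.5378, 0.127, 0.1224]
tool_rot: [0.485, 3.102, 0.001]
ft_force: [0.7, 0.6, 4.6]
grip_width: 0.667
grip_force: 35.0
```

```bash
python3 - <<'E'
from h import *
slide()
E
```

```text
t 18.15 p [0.5378 0.127  0.1224] yaw_y 72.24 tilt [ 1.9e-03  2.0e-04 -1.0e+00] F [0.65 0.59 4.65] M [ 0.346 -0.509  0.083] w 58.0 g 35.0 q7 [ 0.71  0.36 -1.18  1.75  0.35  1.26  0.71]
```

Emit:
move_arm:
  slide:
    - [0, 0, 0.04]
    - [0, 0, 0.1]
    - [0, 0, 0.15]
    - [0, 0, 0.2]
    - [0, 0, 0.2]
  roll: [0.12, 0.24, 0.36, 0.48, 0.5]

```text
time: 18.65
position: [0.5377, 0.1267, 0.1201]
tool_rot: [1.234, 2.887, 0.001]
ft_force: [2.0, 0.7, 3.5]
grip_width: 0.662
grip_force: 35.0
```

```bash
python3 - <<'E'
from h import *
slide()
E
```

```text
t 18.65 p [0.5377 0.1267 0.1201] yaw_y 43.7 tilt [ 0.0015  0.     -1.    ] F [2.01 0.65 3.47] M [ 0.285 -0.618  0.099] w 57.6 g 35.0 q7 [ 0.64  0.32 -1.07  1.75  0.3   1.24  0.26]
```

Emit:
move_arm:
  slide:
    - [0, 0, 0.03]
    - [0, 0, 0.06]
    - [0, 0, 0.07]
    - [0, 0, 0.07]
  roll: [0.1, 0.2, 0.3, 0.3]

```text
time: 19.05
position: [0.5381, 0.1265, 0.12]
tool_rot: [1.651, 2.671, 0.001]
ft_force: [1.6, 0.5, 7.1]
grip_width: 0.667
grip_force: 35.0
```

```bash
python3 - <<'E'
from h import *
slide()
E
```

```text
t 19.05 p [0.5381 0.1265 0.12  ] yaw_y 26.56 tilt [ 2.2e-03 -4.0e-04 -1.0e+00] F [1.65 0.52 7.14] M [ 0.096 -0.507 -0.116] w 58.0 g 35.0 q7 [ 0.6   0.3  -1.02  1.75  0.27  1.24 -0.02]
```

Emit:
move_arm:
  slide:
    - [0, 0, 0]
    - [0, 0, 0]
    - [0, 0, 0]
  roll: [0.07, 0.14, 0.14]

```text
time: 19.35
position: [0.5381, 0.1274, 0.12]
tool_rot: [1.828, 2.552, 0.003]
ft_force: [1.9, 1.9, 6.3]
grip_width: 0.665
grip_force: 35.0
```

```bash
python3 - <<'E'
from h import *
slide()
E
```

```text
t 19.35 p [0.5381 0.1274 0.12  ] yaw_y 18.76 tilt [ 2.7e-03  2.0e-04 -1.0e+00] F [1.88 1.91 6.27] M [ 0.283 -0.612  0.574] w 57.8 g 35.0 q7 [ 0.58  0.29 -0.99  1.76  0.26  1.23 -0.15]
```

Emit:
move_arm:
  slide:
    - [0, 0, 0]
    - [0, 0, 0]
    - [0, 0, 0]
  roll: [0.06, 0.12, 0.12]

```text
time: 19.65
position: [0.5378, 0.129, 0.1199]
tool_rot: [1.976, 2.441, 0.005]
ft_force: [1.8, 4.5, 5.0]
grip_width: 0.664
grip_force: 35.0
```

```bash
python3 - <<'E'
from h import *
slide()
E
```

```text
t 19.65 p [0.5378 0.129  0.1199] yaw_y 12.02 tilt [ 0.0027  0.0022 -1.    ] F [1.8  4.45 5.03] M [ 1.014 -0.669  1.027] w 57.8 g 35.0 q7 [ 0.56  0.28 -0.97  1.76  0.25  1.23 -0.26]
```

Emit:
move_arm:
  slide:
    - [0, 0, 0]
    - [0, 0, -0.1]
    - [0, 0, -0.5]
    - [0, 0, -1]
    - [0, 0, -2]
    - [0, 0, -3]
  roll: [-0.08, -0.08, -0.08, -0.08, -0.08, -0.08]
  squeeze: 50

```text
time: 20.25
position: [0.5366, 0.1267, 0.146]
tool_rot: [-1.881, -2.514, -0.001]
ft_force: [6.4, 4.3, -14.8]
grip_width: 0.665
grip_force: 50.0
```

```bash
python3 - <<'E'
from h import *
slide()
E
```

```text
t 20.25 p [0.5366 0.1267 0.146 ] yaw_y 16.37 tilt [-0.0012  0.0017 -1.    ] F [  6.37   4.26 -14.8 ] M [ 1.104 -2.249  0.595] w 57.8 g 50.0 q7 [ 0.59  0.26 -1.    1.72  0.23  1.28 -0.17]
```

Emit:
move_arm:
  slide:
    - [0.05, 0.17, -0.2]
    - [0.05, 0.17, -0.5]
  roll: [-0.06, -0.06]

```text
time: 20.45
position: [0.5375, 0.127, 0.1522]
tool_rot: [-1.808, -2.566, 0.002]
ft_force: [1.5, 2.1, -5.7]
grip_width: 0.662
grip_force: 50.0
```

```bash
python3 - <<'E'
from h import *
slide()
E
```

```text
t 20.45 p [0.5375 0.127  0.1522] yaw_y 19.65 tilt [-3.e-03  2.e-04 -1.e+00] F [ 1.48  2.05 -5.71] M [ 0.638 -0.894 -0.073] w 57.6 g 50.0 q7 [ 0.6   0.26 -1.01  1.71  0.23  1.3  -0.11]
```

Emit:
move_arm:
  slide:
    - [0.05, 0.05, -1]
    - [0.05, 0.05, -2.2]
    - [0.05, 0.05, -3.5]
    - [0.05, 0.05, -5]
    - [0.05, 0.05, -6.5]
    - [0.05, 0.05, -8]
    - [0.05, 0.05, -9.5]
    - [0.05, 0.05, -10.5]
    - [0.05, 0.05, -10.5]
  roll: [0, 0, 0, 0, 0, 0, 0, 0, 0]

```text
time: 21.35
position: [0.5397, 0.1284, 0.2607]
tool_rot: [1.81, 2.565, 0.003]
ft_force: [0.5, 0.1, -2.8]
grip_width: 0.664
grip_force: 50.0
```

```bash
python3 - <<'E'
from h import *
slide([.49,-.44,.23],ang=-40)
E
```

```text
t 21.35 p [0.5397 0.1284 0.2607] yaw_y 19.59 tilt [ 2.6e-03  3.0e-04 -1.0e+00] F [ 0.5   0.09 -2.77] M [ 0.048 -0.114  0.043] w 57.8 g 50.0 q7 [ 0.62  0.2  -1.03  1.55  0.17  1.49 -0.07]
[0.49, -0.44, 0.23] -> [-51.88 -23.75   3.04]
roll 1.04
```

Emit:
move_arm:
  slide:
    - [-0.9, -0.4, 0]
    - [-2.7, -1.2, 0]
    - [-5.4, -2.5, 0]
    - [-8.6, -3.9, 0]
    - [-12, -5.5, 0]
    - [-15.6, -7.1, 0]
    - [-19.2, -8.8, 0]
    - [-22.8, -10.4, 0]
    - [-26.4, -12.1, 0]
    - [-30, -13.7, 0]
    - [-33.6, -15.4, 0]
    - [-37.2, -17, 0]
    - [-40.5, -18.5, 0]
    - [-43.6, -20, 0]
    - [-46.4, -21.2, 0]
    - [-48.7, -22.3, 0]
    - [-50.4, -23.1, 0]
    - [-51.4, -23.5, 0]
    - [-51.9, -23.75, 0]
    - [-51.9, -23.75, 0]
  roll: [0, 0, 0, 0, 0, 0, 0, 0, 0, 0, 0, 0, 0, 0, 0, 0, 0, 0, 0, 0]

```text
time: 23.35
position: [0.4892, -0.4403, 0.2587]
tool_rot: [-1.81, -2.567, -0.001]
ft_force: [-0.3, -0.2, -3.3]
grip_width: 0.664
grip_force: 50.0
```

```bash
python3 - <<'E'
from h import *
slide([.49,-.44,.118])
im=cams.get_image("side");
# board corners by colour: pinkish pale region around projected centre
hsv=cv2.cvtColor(im,cv2.COLOR_RGB2HSV)
print(proj('side',[.48,-.45,.013]),im[190,370],im[215,420],im[170,395])
E
```

```text
t 23.35 p [ 0.4892 -0.4403  0.2587] yaw_y 19.61 tilt [-2.e-04  6.e-04 -1.e+00] F [-0.33 -0.15 -3.31] M [ 0.061 -0.147  0.015] w 57.7 g 50.0 q7 [ 1.17  0.39 -0.67  1.29  0.24  1.54  0.88]
[0.49, -0.44, 0.118] -> [-1.000e-02  8.000e-02  1.407e+01]
[416.34566034 190.10292232] [182 165 143] [188 165 143] [184 161 139]
```

Emit:
move_arm:
  slide:
    - [0, 0, 1]
    - [0, 0, 3]
    - [0, 0, 5.5]
    - [0, 0, 8]
    - [0, 0, 10.5]
    - [0, 0, 12.3]
    - [0, 0, 13.4]
    - [0, 0, 14]
    - [0, 0, 14.2]
    - [0, 0, 14.2]
  roll: [0, 0, 0, 0, 0, 0, 0, 0, 0, 0]

```text
time: 24.4
position: [0.4896, -0.4406, 0.1176]
tool_rot: [1.81, 2.566, -0.0]
ft_force: [0.0, 0.5, -2.7]
grip_width: 0.663
grip_force: 50.0
```

```bash
python3 - <<'E'
from h import *
slide([.49,-.44,.111])
E
```

```text
t 24.4 p [ 0.4896 -0.4406  0.1176] yaw_y 19.61 tilt [ 8.e-04 -8.e-04 -1.e+00] F [ 0.01  0.54 -2.7 ] M [ 0.015 -0.128  0.035] w 57.7 g 50.0 q7 [ 1.18  0.45 -0.65  1.5   0.28  1.29  0.84]
[0.49, -0.44, 0.111] -> [0.05 0.06 0.66]
```

Emit:
move_arm:
  slide:
    - [0, 0, 0.2]
    - [0, 0, 0.35]
    - [0, 0, 0.45]
    - [0, 0, 0.55]
    - [0, 0, 0.6]
    - [0, 0, 0.6]
  roll: [0, 0, 0, 0, 0, 0]

```text
time: 25.0
position: [0.4891, -0.4405, 0.1109]
tool_rot: [-1.811, -2.567, 0.0]
ft_force: [0.2, -0.7, -2.5]
grip_width: 0.663
grip_force: 50.0
```

```bash
python3 - <<'E'
from h import *
slide([.49,-.44,.111])
E
```

```text
t 25.0 p [ 0.4891 -0.4405  0.1109] yaw_y 19.59 tilt [-1.e-04  1.e-04 -1.e+00] F [ 0.22 -0.73 -2.52] M [ 0.01 -0.13 -0.01] w 57.6 g 50.0 q7 [ 1.18  0.46 -0.65  1.5   0.28  1.28  0.84]
[0.49, -0.44, 0.111] -> [ 0.02  0.1  -0.01]
```

Emit:
move_arm:
  slide:
    - [0, 0, 0.05]
    - [0, 0, 0.1]
    - [0, 0, 0.15]
    - [0, 0, 0.15]
  roll: [0, 0, 0, 0]

```text
time: 25.4
position: [0.4894, -0.441, 0.1107]
tool_rot: [1.81, 2.566, -0.001]
ft_force: [-1.6, 0.4, 4.8]
grip_width: 0.66
grip_force: 50.0
```

```bash
python3 - <<'E'
from h import *
slide()
E
```

```text
t 25.4 p [ 0.4894 -0.441   0.1107] yaw_y 19.59 tilt [ 6.0e-04 -1.3e-03 -1.0e+00] F [-1.63  0.41  4.83] M [0.132 0.368 0.047] w 57.4 g 50.0 q7 [ 1.18  0.46 -0.65  1.5   0.28  1.27  0.84]
```

Emit:
move_arm:
  slide:
    - [0, 0, -0.06]
    - [0, 0, -0.06]
    - [0, 0, -0.06]
    - [0, 0, -0.06]
    - [0, 0, -0.06]
  roll: [0, 0, 0, 0, 0]
  gripper: 8.7
  squeeze: 10

```text
time: 25.9
position: [0.4892, -0.4404, 0.1098]
tool_rot: [-1.811, -2.567, -0.0]
ft_force: [0.6, 0.0, -0.1]
grip_width: 0.975
grip_force: 0.0
```

Emit:
move_arm:
  slide:
    - [0, 0, -0.5]
    - [0, 0, -2]
    - [0, 0, -5]
    - [0, 0, -9]
    - [0, 0, -13]
    - [0, 0, -15]
    - [0, 0, -15]
    - [0, 0, -15]
  roll: [0, 0, 0, 0, 0, 0, 0, 0]

```text
time: 26.7
position: [0.4894, -0.4406, 0.261]
tool_rot: [1.81, 2.566, -0.001]
ft_force: [0.7, 0.2, -0.6]
grip_width: 1.002
grip_force: 0.0
```

```bash
python3 - <<'E'
from h import *
slide()
im=cams.get_image("side").astype(int)
# column profile through the expected bottle axis in the side view: white body, grey cap on top
for z in (.016,.05,.10,.125,.137,.15,.158,.17,.19):
    u,v=proj('side',[.4894,-.441,z]).round().astype(int); print(z,(u,v),im[v,u])
im2=cams.get_image("wrist").astype(int)
for z in (.162,):
    for d in ([0,0],[.02,0],[-.02,0],[0,.02],[0,-.02],[.04,0],[0,.045],[0,-.045]):
        u,v=proj('wrist',[.4894+d[0],-.441+d[1],z]).round().astype(int); print(d,(u,v),im2[v,u])
E
```

```text
t 26.7 p [ 0.4894 -0.4406  0.261 ] yaw_y 19.61 tilt [ 9.0e-04 -1.1e-03 -1.0e+00] F [ 0.67  0.17 -0.57] M [-0.029 -0.151  0.033] w 87.1 g 0.0 q7 [ 1.17  0.39 -0.67  1.29  0.24  1.54  0.88]
0.016 (np.int64(412), np.int64(189)) [133 119 104]
0.05 (np.int64(414), np.int64(181)) [133 120 105]
0.1 (np.int64(417), np.int64(169)) [200 182 159]
0.125 (np.int64(419), np.int64(163)) [77 73 65]
0.137 (np.int64(420), np.int64(160)) [70 66 59]
0.15 (np.int64(420), np.int64(156)) [107 101  93]
0.158 (np.int64(421), np.int64(154)) [103  97  87]
0.17 (np.int64(422), np.int64(151)) [104  98  89]
0.19 (np.int64(423), np.int64(146)) [65 60 50]
[0, 0] (np.int64(321), np.int64(231)) [116 115 108]
[0.02, 0] (np.int64(344), np.int64(239)) [112 108 101]
[-0.02, 0] (np.int64(299), np.int64(223)) [118 113 108]
[0, 0.02] (np.int64(330), np.int64(209)) [117 115 107]
[0, -0.02] (np.int64(313), np.int64(253)) [109 107  99]
[0.04, 0] (np.int64(366), np.int64(246)) [231 214 197]
[0, 0.045] (np.int64(340), np.int64(180)) [139 127 116]
[0, -0.045] (np.int64(304), np.int64(279)) [228 210 195]
```

```bash
python3 -c "from bench import workorder; print(workorder.close_job())"
```

```text
the job is handed in; nothing more can be done
None
```

The larger cap is screwed home on the icing bottle, the bottle stands upright and released on the cutting board, and the job was handed in at about 27 s with no verdict shown. I checked the final stance only by sampling pixels, because the picture views were used up. I also set the cap briefly on the board on the way, to level it and regrip it.

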